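# Clamp a fresh cassette into the washer's filter station

### The arm

A 6-joint arm with a two-finger parallel gripper is mounted at the origin on the work surface. World frame = base frame: x ahead of the robot, y to its left, z up, the work surface at z = 0. Lengths are in m, angles in rad, forces in N, time in s.
With the tool pointing down it reaches from about 0.25 to 0.775 m from the base axis. Payload 4 kg.
Tool frame: the origin (TCP) lies midway between the tips of the shut fingers; the grasp point (between the pads) lies 19 mm behind it; z points along the fingers, y is the direction in which the jaws open and shut (so a half turn about z gives the same grasp; the last joint's range is limited). The gripper opens to 94 mm and grips with 3 to 60 N. Pads are 16 mm wide; open, the fingers measure 119 mm over their backs; the gripper's body (75 mm by 177 mm) begins 78 mm behind the grasp point.
Start: joints at [1.044, 0.087, 1.371, -0, 1.684, -0.103], TCP at [0.226, 0.501, 0.206] pointing down, gripper open.
Joint ranges: [-3.1, 3.1], [-0.76, 2.03], [0.27, 2.55], [-1.08, 4.22], [0.17, 2.65], [-2.57, 2.57]. Speed limits (rad/s): [2.79, 2.79, 3.14, 3.14, 3.14, 3.14].

### API

Orientations are given as [roll, pitch, yaw] about the fixed x, y, z axes, in that order (R = Rz(yaw) Ry(pitch) Rx(roll)).
In Python, from bench import robot, cams gives the robot as it stands.
- The arm moves only by the tool step_arm, never from a script. Its argument "plan" is a list that holds one entry, the list of rows, each a list of 5 numbers: the shift along the world's x, y, z in mm, then the turn about the world's z in rad, then the opening in per cent of the stroke, from 0 (shut) to 100 (fully open). In form: [[[tx, ty, tz, turn, fingers], ...]]. A call has 1 to 8 rows; each row is the pose to reach, as a shift and turn from the pose commanded when the call began; what a row does not reach only later rows make up. A row lasts 1/12 s, in which the tool goes at most 41.7 mm and 7.16 degrees, less where a joint would pass 70% of its speed; a pose out of reach is approached as far as the arm can. A call with a gripper value outside its range is refused whole. The fingers move at their own pace and stop on an object; the grip force is fixed at half the most. Time passes only in rows, so rows that repeat a pose let the fingers close. It gives the time, the measured TCP pose, the force and the opening at its end, in the units of the state.
- robot.get_obs(): the state, without advancing time (a new reading comes with each control period).
- cams.snapshot(name): name is "side" or "top" or "wrist"; returns a dict with "frame" (400x640x3 uint8, red, green, blue), "camera_matrix" (3x3 intrinsics, pixels), "origin" and "attitude" of the camera in the world; the wrist camera has in their place "T_tool_cam" (4x4, takes a point from camera to tool coordinates, whose origin is the TCP and whose axes are the flange's). Camera axes: x right, y down, z forward; pixel columns grow to the right and rows downward; lengths in m; the calibration is good to about 2 mm. The wrist camera is an equidistant fisheye: a pixel r from the principal point sees the ray r / f radians off the axis. A picture is of the moment at which its call begins: read the wrist's pose just before it. There is no depth.
- robot.close_job(): hands the job in, once; it reports no verdict.
The state is a dict: "time": time; "joint_positions": joint angles; "qvel": joint speeds; "joint_torque": joint torques, N m; "tool_pos": TCP position; "ee_rot": TCP orientation; "wrist_force": force on the tool from outside, world axes, zero at the start; "wrist_torque": the same for the moment, N m; "width": finger opening in m.
Only numpy, scipy, OpenCV 4.12 (cv2) and the standard library are available. Lean on these libraries where they do the work, as an engineer would, in place of code of your own. Each camera call takes 0.05 s, during which the arm holds its last target. There are 200 camera calls.

### The job

Fit the blue filter cassette into the washer's filter station: set it in the channel, slide it nose first under the hood and press it firmly against the rubber inlet seat (some 8 to 18 newtons, judged by feel, as its depth varies). Then push the red handle of the toggle clamp down over centre to its stop, so that the pad holds the cassette in place, and let go. Never push the cassette into the station with more than 25 newtons, nor the handle or the station itself with more than 30, and leave everything else on the shelf where it stands.

Things in the scene. Friction and masses are not known exactly. Their poses are not given: they have to be found in the camera images.
- cassette: Fresh filter cassette, the bright BLUE one, loose on the shelf, 0.15 to 0.31 kg. Origin: centre of the underside of its main block; x points to the nose, z up. Main block 64 (x) by 46 (y) by 34 (z) mm. White nose 28 wide (y), from x = 30 to 62 mm, z = 2 to 20 mm. The pad lands on its top, ahead of the fin.
- cassette_fin (a point): Middle of the blue grip fin on the cassette's rear half, at (-14, 0, 50) mm of the cassette, axes as the cassette. The fin is 24 long (x), 14 thick (y), and rises from z = 34 to 66 mm above the cassette's underside. Pinch it from above across its thickness to carry it. Pressing hard along x through the fin tips the cassette: to seat it, push low on the main block's flat rear face (x = -32), e.g. with closed fingertips.
- station: Filter station, a white plate fixed to the shelf: x = -105 to 115, y = -50 to 170 mm, 10 thick. Origin: on the shelf, under the channel's middle line; x = sliding direction, y to the clamp, z up. Channel floor at z = 10 mm. Grey guide walls, top at z = 26: straight and 50 mm apart inside for x = 10 to 45, flaring to 70 apart at x = -50. Seated, the cassette's origin is at y = 0, x = -2 to 13 mm.
- channel_start (a point): A good place to set the cassette's origin down: on the channel floor, at (-40, 0, 10) mm of the station, axes as the station. From here the cassette slides 38 to 53 mm along the station's x to the seat. It rubs on the floor: any downward drag of the pushing fingers (they dip as the arm flexes) adds to that friction and takes up to its own size from the push, so keep the vertical force small.
- inlet: Inlet inside the white hood. Origin: middle of the hood's opening at floor level, (48, 0, 10) mm of the station, axes as the station. Hood x = 48 to 100 mm of the station, top at z = 48; opening 38 wide, z = 10 to 34. The nose goes in here and meets a seat with a thin sprung rubber face (2.5 mm give, 2 N), then rigid. The rigid depth is set differently each time, 12 to 27 mm in, and cannot be seen: feel for it.
- clamp_pivot (a point): Pivot of the handle of the steel toggle clamp, at (24, 143.5, 57.7) mm of the station; its level axis runs along the station's x and the clamp swings in the plane x = 24 mm. Open, the clamp arm stands upright beside the channel, its pad 70 mm or more from the middle line and some 170 mm above the shelf.
- clamp_handle (a joint): Angle of the red handle, rad: 0 = open (rising 0.93 rad above level, outwards to the station's +y); grows as pushed down; 0.87 = dead centre, 0.93 = hard stop, handle level. Starts at 0 and stays where left until the pad meets the cassette at about 0.7. Then it resists with up to about 7 N at the grip point; past 0.87 it snaps to the stop by itself and stays.
- handle_grip (a point): Point to press on: top face of the red grip, 90 mm out from the pivot axis and 9 mm above the handle's middle line; y outwards along the handle, z out of its top face. The grip is 26 mm wide, 18 thick and runs from 43 to 111 mm from the pivot. Push it from above or from the channel side.
- clamp_pad: Black rubber pad, 20 mm across, on a sprung stem (8.5 N per mm) at the end of the clamp arm. Origin: centre of its face. Closed, it looks down on the cassette at about (24, 0) mm of the station and presses with some 13 N.
- used_cassette: Used cassette of the same shape in dull BROWN: a bystander, leave it. Origin: centre of its underside.
- pump_bottle: White pump-top bottle, 72 mm across, 196 mm tall, loose bystander. Origin: centre of its foot.
- scoop: Stainless scoop, cup 58 mm across and 34 mm tall, handle to -x, 140 mm long in all, loose bystander. Origin: under the cup.
- peg_pot: Green plastic pot with clothes pegs, 104 mm across, about 105 mm tall, loose bystander. Origin: centre of its foot.
- tumbler: White ceramic tumbler, 72 mm across, 95 mm tall, loose bystander. Origin: centre of its foot.
- brush: Laundry brush lying along its x, about 200 mm long, loose bystander. Origin: about its middle, on the shelf.
- stain_stick: Orange stain-remover stick standing upright, 38 mm across, 100 mm tall, loose bystander. Origin: centre of its foot.
Mind the look-alikes: they are no part of the job. Of the things like the cassette, leave any that is green or turquoise; of the rest the smaller one is meant.

How it is judged:
On the way, in this order (a step that is already met when the one before it is completed fails the run):
1. the cassette lies in the channel under the hood, its nose pressed on the inlet seat with more than 5 N (x of cassette in the frame of station between -0.006 and 0.016 m and y of cassette in the frame of station between -0.0035 and 0.0035 m and z of cassette in the frame of station between 0.007 and 0.013 m and angle between the x axis of cassette and the x axis of station, either way round below 0.08 rad and angle between cassette's own z axis and vertical below 0.06 rad and contact force between cassette and inlet above 5 N), for 0.1 s.
2. the clamp handle is down past centre at its stop and the pad presses the seated cassette (x of cassette in the frame of station between -0.006 and 0.016 m and y of cassette in the frame of station between -0.0035 and 0.0035 m and z of cassette in the frame of station between 0.007 and 0.013 m and angle between the x axis of cassette and the x axis of station, either way round below 0.08 rad and angle between cassette's own z axis and vertical below 0.06 rad and value of joint clamp_handle above 0.9 rad and contact force between clamp_pad and cassette above 10 N), for 0.2 s.
At the end, for the whole second after the job is handed in: The blue cassette lies flat in the station its nose still touching the inlet seat (over 0.1 N), within 3.5 mm of the channel's middle line and 0.08 rad in line with it, at rest; the clamp handle is past centre at its stop (over 0.90 rad) and the pad presses the cassette with more than 10 N (all of step 2 and contact force between cassette and inlet above 0.1 N and linear speed of cassette below 0.01 m/s).
It fails at once if a bystander moved more than 15 mm (distance of any of used_cassette, pump_bottle, scoop, peg_pot, tumbler, brush, stain_stick from where it was at the start of the episode above 0.015 m).
It fails at once if with its nose under the hood and the clamp still open (handle under 0.5 rad) the cassette was pressed on the station (seat, floor and walls together) with more than 27 N (contact force between cassette and station above 27 N and value of joint clamp_handle below 0.5 rad and x of cassette in the frame of station above -0.012 m).
It fails at once if the robot pressed on the station or its clamp with more than 30 N (contact force between any of the fingers, the arm and station above 30 N).
It also fails if it takes over 72 s, if anything falls off the work surface, if the arm or the gripper's body presses on something with over 40 N, if the wrist force passes 120 N, or if a joint passes its speed limit or range.

## Working session

There is one attempt and no reset: what is moved stays moved. The work goes in short steps, Python scripts to look and compute and a tool call to move; the robot and the scene stay as the last step left them, time stands still between calls to the robot, and variables do not carry over. Pictures are saved under pics/ and viewed, about 8 in all and at most 12, crops included, and the job is handed in when it is done.

Besides the shell and the picture viewer there is one more tool, called after "Request:" as a command line: name --argument value ..., lists and objects as JSON in quotes. step_arm: Moves the arm, as the interface text tells. Its arguments: {"type":"object","properties":{"plan":{"type":"array"}},"required":["plan"]}

```bash
mkdir -p pics
cat > h.py <<'E'
import numpy as np, cv2, pickle
from scipy.spatial.transform import Rotation as R
from bench import robot, cams
def snap(n, fn):
    o=robot.get_obs(); s=cams.snapshot(n); s['obs']=o
    cv2.imwrite('pics/'+fn+'.png', s['frame'][:,:,::-1]); pickle.dump(s,open('pics/'+fn+'.pkl','wb')); return s
def load(fn): return pickle.load(open('pics/'+fn+'.pkl','rb'))
E
python3 - <<'E'
from h import *
for n in ('top','side'):
    s=snap(n,n+'0'); print(n,s['camera_matrix'].tolist(),s['origin'],s['attitude'])
o=robot.get_obs(); print(o)
E
```

```text
top [[502.43671429928906, 0.0, 319.37287780739297], [0.0, 502.43671429928906, 188.90749187340697], [0.0, 0.0, 1.0]] [ 0.16564457 -0.02744174  1.54989566] [-2.91535318 -0.00687507 -1.56295175]
side [[487.4444380024405, 0.0, 322.76194603715703], [0.0, 487.4444380024405, 194.01190642734414], [0.0, 0.0, 1.0]] [0.27814797 1.11940089 0.90282228] [-2.14683922e+00  2.30337815e-03 -2.97799677e+00]
{'time': 0.1, 'joint_positions': array([ 1.04389240e+00,  8.78642650e-02,  1.37207743e+00, -3.51754593e-06,
        1.68362205e+00, -1.03103828e-01]), 'qvel': array([ 0.00152929,  0.0013228 , -0.00458369,  0.00125686, -0.00243468,
       -0.00048882]), 'joint_torque': array([ 1.56080401e-03, -3.41254950e+01, -3.03301513e+01,  7.19031016e-02,
        3.04356928e-02, -1.17182499e-04]), 'tool_pos': array([0.22593162, 0.50090892, 0.20444347]), 'ee_rot': array([-3.13963167e+00, -1.99389532e-04,  2.71779197e+00]), 'wrist_force': array([0.75063226, 0.38269026, 0.74552911]), 'wrist_torque': array([0.0207392 , 0.00699954, 0.00277828]), 'width': 0.09402412031090328}
```

View pics/top0.png

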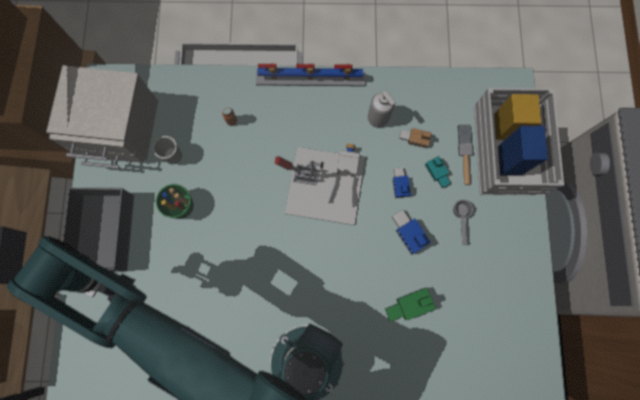

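View pics/side0.png

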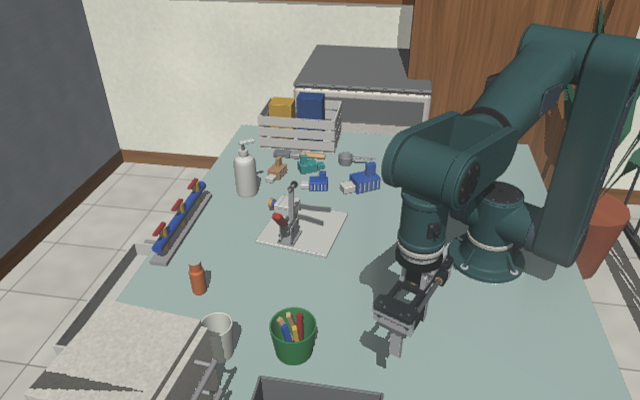

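The top view shows the small blue cassette at about (402,184) with its nose pointing up. A larger blue look-alike sits at (411,232), the station plate at (325,185) and the red handle at (283,162). I'll crop and enlarge to measure them.

```bash
cat >> h.py <<'E'
def ray2plane(s,uv,z):
    K=s['camera_matrix']; A=R.from_euler('xyz',s['attitude']).as_matrix()
    d=A@np.linalg.inv(K)@np.array([uv[0],uv[1],1.]); o=s['origin']; return o+d*(z-o[2])/d[2]
def proj(s,P):
    A=R.from_euler('xyz',s['attitude']).as_matrix(); q=s['camera_matrix']@(A.T@(np.asarray(P)-s['origin'])); return q[:2]/q[2]
E
python3 - <<'E'
from h import *
s=load('top0')
f=s['frame'][140:250,270:450,::-1]
cv2.imwrite('pics/crop.png',cv2.resize(f,(0,0),fx=4.4,fy=4.4,interpolation=cv2.INTER_CUBIC))
for uv,z in [((402,184),.03),((411,232),.03),((325,185),.01),((283,162),.1)]: print(uv,ray2plane(s,uv,z))
E
```

```text
(402, 184) [ 0.53368543 -0.29238893  0.03      ]
(411, 232) [ 0.3834313  -0.31547549  0.03      ]
(325, 185) [ 0.53297959 -0.0528793   0.01      ]
(283, 162) [0.58116883 0.07485271 0.1       ]
```

View pics/crop.png

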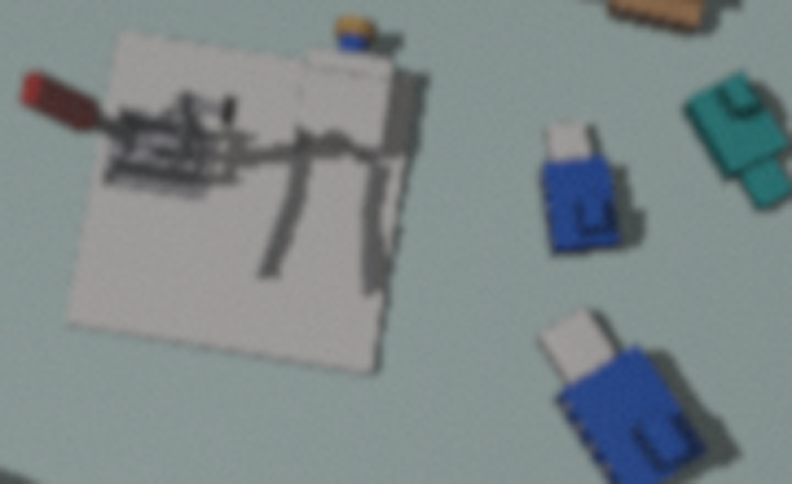

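Run:
```python
from h import *
s=load('top0')
w=lambda c,z: ray2plane(s,(270+(c[0]+.5)/4.4-.5,140+(c[1]+.5)/4.4-.5),z)[:2]
tl,bl,br=[w(c,.01) for c in((118,33),(68,323),(376,373))]
print(np.linalg.norm(tl-bl),np.linalg.norm(br-bl))
ax=(tl-bl);ay=bl-br
print('yaw',np.arctan2(ax[1],ax[0]),np.arctan2(ay[1],ay[0])-np.pi/2)
yaw=(np.arctan2(ax[1],ax[0])+np.arctan2(ay[1],ay[0])-np.pi/2)/2
M=R.from_euler('z',yaw).as_matrix()[:2,:2]
print('origin',[p-M@q for p,q in((tl,np.array([.115,.17])),(bl,np.array([-.105,.17])),(br,np.array([-.105,-.05])))],yaw)
for c in((541,168),(603,156),(621,246),(553,253)): print(w(c,.034))
print('nose',w((547,122),.02),w((592,122),.02))
```

```text
0.21700592918894762 0.22006226531205483
yaw -0.14540577126289436 -0.15391299342147313
origin [array([ 0.51788911, -0.11158841]), array([ 0.52071403, -0.11294786]), array([ 0.51977945, -0.11286789])] -0.1496593823421838
[ 0.55232179 -0.26285502]
[ 0.56152151 -0.30707661]
[ 0.49633589 -0.31770048]
[ 0.49086269 -0.26975479]
nose [ 0.59000869 -0.27018858] [ 0.59032379 -0.30253647]
```

Request:
step_arm --plan '[[[5, -20, 30, -0.1, 100], [15, -50, 50, -0.21, 100], [25, -85, 65, -0.32, 100], [40, -120, 75, -0.43, 100], [50, -155, 75, -0.54, 100], [65, -190, 75, -0.65, 100], [80, -225, 75, -0.76, 100], [90, -260, 75, -0.86, 100]]]'

```text
time: 0.77
tool_pos: [0.3165, 0.2396, 0.28]
ee_rot: [-3.142, 0.0, 1.853]
wrist_force: [0.7, -1.4, -1.0]
width: 0.0941
```

Request:
step_arm --plan '[[[12, -34, 0, -0.11, 100], [25, -68, 0, -0.22, 100], [37, -102, 0, -0.33, 100], [50, -136, 0, -0.44, 100], [62, -170, 0, -0.55, 100], [75, -204, 0, -0.66, 100], [87, -238, 0, -0.76, 100], [100, -270, 0, -0.86, 100]]]'

```text
time: 1.43
tool_pos: [0.4161, -0.0306, 0.2802]
ee_rot: [-3.141, 0.0, 0.992]
wrist_force: [0.8, 0.4, -0.3]
width: 0.0943
```

Request:
step_arm --plan '[[[12, -32, 0, -0.1, 100], [25, -65, -20, -0.21, 100], [37, -97, -40, -0.32, 100], [50, -130, -60, -0.43, 100], [62, -162, -80, -0.54, 100], [75, -195, -95, -0.65, 100], [86, -228, -100, -0.75, 100], [96, -260, -100, -0.85, 100]]]'

```text
time: 2.1
tool_pos: [0.5112, -0.2895, 0.1769]
ee_rot: [-3.137, 0.004, 0.143]
wrist_force: [1.3, 0.4, 0.6]
width: 0.094
```

Run:
```python
from h import *
s=snap('wrist','w1'); print(s['camera_matrix'],s['T_tool_cam'],s['obs']['tool_pos'],s['obs']['ee_rot'])
```

```text
[[309.70691629   0.         314.17414557]
 [  0.         309.70691629 196.1662571 ]
 [  0.           0.           1.        ]] [[ 6.88762185e-04 -9.68468618e-01 -2.49134624e-01  7.26313665e-02]
 [ 9.99999595e-01  5.22574747e-04  7.33196613e-04 -1.18149936e-04]
 [-5.79886447e-04 -2.49135028e-01  9.68468586e-01 -1.79379399e-01]
 [ 0.00000000e+00  0.00000000e+00  0.00000000e+00  1.00000000e+00]] [ 0.51121977 -0.28952042  0.17689119] [-3.13749096  0.0043242   0.14258405]
```

View pics/w1.png

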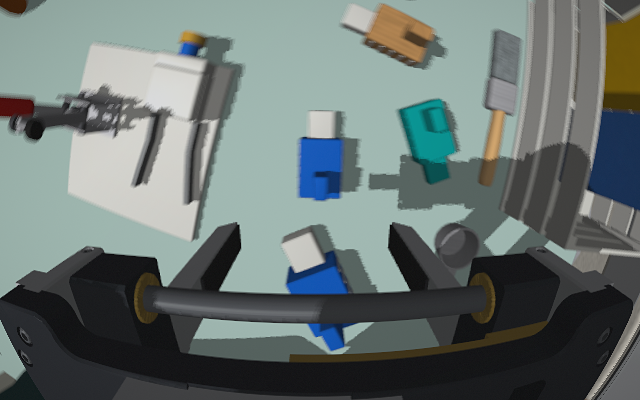

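Wrist view: the target's block spans (299–342, 137–199), its nose is at (321,124), and the fin is around (321,185). The station's walls and hood are clear at left, so I'll measure both from this picture.

```bash
cat >> h.py <<'E'
def wpose(s):
    o=s['obs']; T=np.eye(4); T[:3,:3]=R.from_euler('xyz',o['ee_rot']).as_matrix(); T[:3,3]=o['tool_pos']; return T@s['T_tool_cam']
def wray(s,uv,z):
    K=s['camera_matrix']; p=np.array([(uv[0]-K[0,2])/K[0,0],(uv[1]-K[1,2])/K[1,1]]); th=np.linalg.norm(p)
    d=np.r_[p/th*np.sin(th),np.cos(th)]; T=wpose(s); d=T[:3,:3]@d; return T[:3,3]+d*(z-T[2,3])/d[2]
def wproj(s,P):
    T=np.linalg.inv(wpose(s)); q=T[:3,:3]@np.asarray(P)+T[:3,3]; th=np.arctan2(np.hypot(*q[:2]),q[2]); K=s['camera_matrix']
    return K[:2,2]+K[0,0]*th*q[:2]/np.hypot(*q[:2])
E
python3 - <<'E'
from h import *
s=load('w1'); f=s['frame'][:,:,::-1]
a=cv2.resize(f[95:215,280:360],(0,0),fx=5,fy=5,interpolation=cv2.INTER_CUBIC)
b=cv2.resize(f[30:250,60:250],(0,0),fx=2.1,fy=2.1,interpolation=cv2.INTER_CUBIC)
b=cv2.resize(f[30:250,60:250],(390,452))
c=np.zeros((600,800,3),np.uint8); c[:,:400]=a; c[:452,402:792]=b
cv2.imwrite('pics/c2.png',c)
for uv,z in [((301,137),.034),((342,137),.034),((321,110),.02),((68,192),.01),((195,240),.01),((92,44),.01)]: print(uv,wray(s,uv,z))
E
```

```text
(301, 137) [ 0.56112752 -0.26805656  0.034     ]
(342, 137) [ 0.56733611 -0.31013022  0.034     ]
(321, 110) [ 0.59221114 -0.28470261  0.02      ]
(68, 192) [0.44810933 0.0698981  0.01      ]
(195, 240) [ 0.41504982 -0.14918031  0.01      ]
(92, 44) [0.66023837 0.03380974 0.01      ]
```

View pics/c2.png

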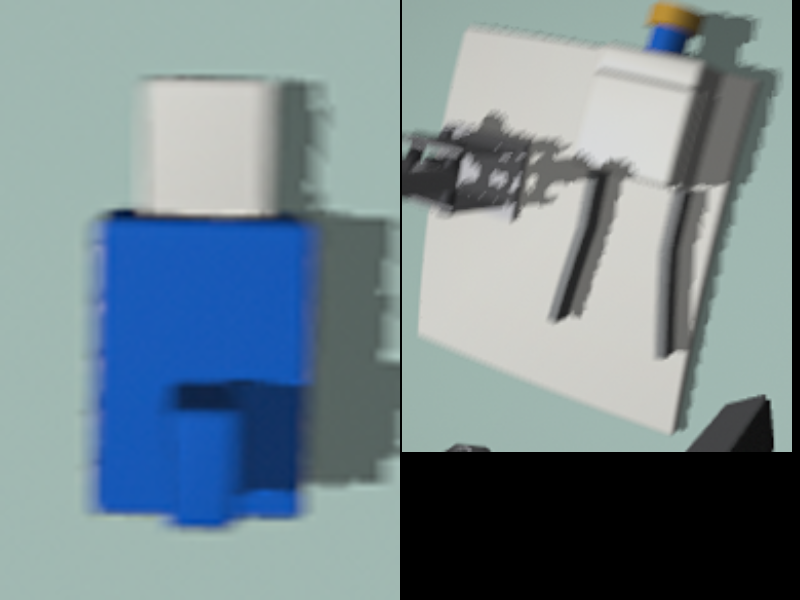

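```bash
cat > fit.py <<'E'
from h import *
from scipy.optimize import least_squares
def fit(s,obj,px,x0):
    def P(x): 
        M=R.from_euler('z',x[2]).as_matrix(); return (M@np.array(obj,float).T).T/1000+np.r_[x[:2],0]
    f=lambda x: np.concatenate([wproj(s,p)-q for p,q in zip(P(x),px)])
    r=least_squares(f,x0,x_scale=[.01,.01,.1]); print(r.x, np.round(r.fun,1)); return r.x
E
python3 - <<'E'
from fit import *
s=load('w1')
L=lambda c:(280+c[0]/5-.4,95+c[1]/5-.4)
Q=lambda c:(60+(c[0]-402)/2.0526-.25,30+c[1]/2.0545-.25)
fit(s,[[32,23,34],[32,-23,34],[62,14,20],[62,-14,20],[-2,7,66],[-2,-7,66]],[L(c) for c in((103,218),(312,222),(145,80),(270,80),(180,410),(242,410))],[.53,-.29,.1])
fit(s,[[115,170,10],[-105,170,10],[-105,-50,10]],[Q(c) for c in((468,27),(420,335),(678,433))],[.52,-.11,-.15])
E
```

```text
[ 0.53064094 -0.29359002  0.14102885] [-1.1  0.5  1.4 -0.1 -0.5 -0.4  0.6 -0.3 -1.3  0.1  1.   0.2]
[ 0.52459351 -0.11472791 -0.15010226] [-0.7 -1.2 -0.1  0.5  0.3  0.6]
```

Request:
step_arm --plan '[[[3, -3, -35, 0, 50], [6, -6, -70, 0, 45], [6, -6, -100, 0, 45], [6, -6, -120, 0, 45], [6, -6, -132, 0, 45], [6, -6, -138, 0, 45], [6, -6, -138, 0, 45], [6, -6, -138, 0, 45]]]'

```text
time: 2.82
tool_pos: [0.5189, -0.295, 0.0438]
ee_rot: [3.14, -0.001, 0.148]
wrist_force: [-0.1, 0.1, 1.2]
width: 0.0444
```

Request:
step_arm --plan '[[[0, 0, 0, 0, 10], [0, 0, 0, 0, 5], [0, 0, 0, 0, 5], [0, 0, 0, 0, 5], [0, 0, 0, 0, 5], [0, 0, 0, 0, 5], [0, 0, 0, 0, 5]]]'

```text
time: 3.4
tool_pos: [0.5183, -0.2944, 0.0429]
ee_rot: [-3.141, -0.0, 0.148]
wrist_force: [-0.6, 2.3, 1.9]
width: 0.0138
```

Request:
step_arm --plan '[[[0, 0, 10, 0, 5], [0, 0, 25, 0, 5], [0, 0, 45, 0, 5], [-5, 20, 65, -0.04, 5], [-12, 45, 75, -0.1, 5], [-18, 75, 75, -0.16, 5], [-26, 105, 75, -0.22, 5], [-34, 135, 75, -0.26, 5]]]'

```text
time: 4.07
tool_pos: [0.4835, -0.1589, 0.1177]
ee_rot: [3.141, 0.0, -0.116]
wrist_force: [0.9, -0.3, -3.2]
width: 0.0135
```

Request:
step_arm --plan '[[[-7, 25, 0, -0.02, 5], [-12, 45, 0, -0.03, 5], [-14, 55, -10, -0.035, 5], [-14, 55, -20, -0.035, 5], [-14, 55, -20, -0.035, 5], [-14, 55, -20, -0.035, 5]]]'

```text
time: 4.57
tool_pos: [0.4694, -0.1054, 0.0958]
ee_rot: [3.141, 0.003, -0.148]
wrist_force: [-0.2, -0.9, -2.8]
width: 0.0141
```

Run:
```python
from h import *
s=snap('wrist','w2'); print(s['obs']['tool_pos'],s['obs']['ee_rot'],s['obs']['wrist_force'])
cv2.imwrite('pics/w2z.png',cv2.resize(s['frame'][0:300,160:560,::-1],(800,600),interpolation=cv2.INTER_CUBIC))
```

```text
[ 0.46941723 -0.10541633  0.09583971] [ 3.14116304e+00  3.05435985e-03 -1.47852641e-01] [-0.21733178 -0.90418238 -2.81659671]
```

View pics/w2z.png

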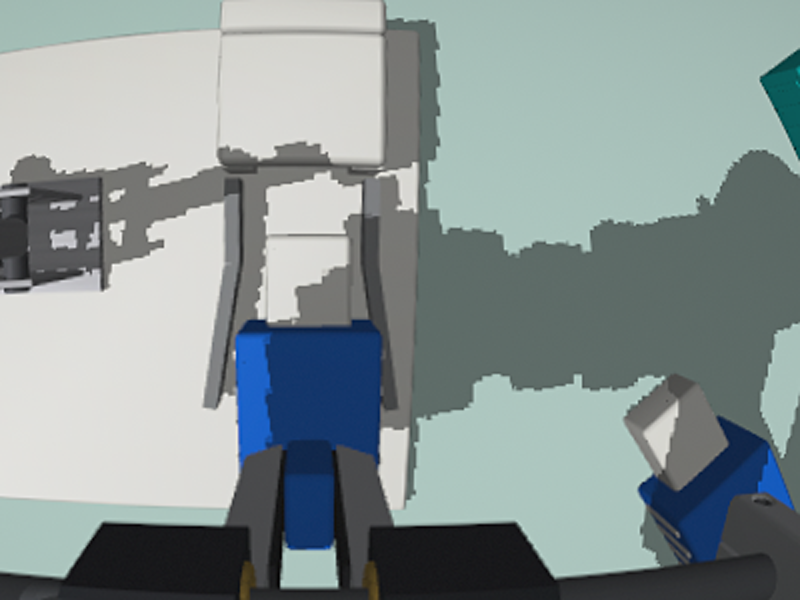

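Run:
```python
from fit import *
s=load('w2'); Q=lambda c:(160+c[0]/2-.25,c[1]/2-.25)
W=lambda c,z: wray(s,Q(c),z)[:2]
st=np.array([.5225,-.1138]); M=R.from_euler('z',-.15).as_matrix()[:2,:2]
S=lambda c,z: np.round((M.T@(W(c,z)-st))*1000,1)
print('wall far',[S(c,.026) for c in((224,180),(242,180),(362,180),(380,180))])
print('wall near',[S(c,.026) for c in((205,407),(218,407),(384,407),(397,407))])
print('plate',[S(c,.010) for c in((403,507),(418,170))])
print('hood',[S(c,.048) for c in((220,160),(383,168))], [S(c,.026) for c in((238,285),(368,285))])
print('cass',[S(c,.073) for c in((267,235),(349,235))],[S(c,.087) for c in((238,332),(380,332))],'tool',M.T@(s['obs']['tool_pos'][:2]-st))
```

```text
wall far [array([42. , 34.4]), array([41.8, 27.2]), array([ 41.9, -20.4]), array([ 42. , -27.6])]
wall near [array([-51.7,  44.2]), array([-51.7,  38.6]), array([-51.5, -31.2]), array([-51.5, -36.7])]
plate [array([-105.4,  -44.4]), array([ 48.5, -45.8])]
hood [array([47.5, 32.9]), array([ 44.5, -26.2])] [array([-0.6, 29.1]), array([ -0.5, -23.3])]
cass [array([19.5, 14.2]), array([ 19.5, -12.3])] [array([-10.2,  22.4]), array([-10.1, -21.4])] tool [-0.05373955  0.00035694]
```

Request:
step_arm --plan '[[[0, 3, -10, 0, 5], [0, 3, -22, 0, 5], [0, 3, -32, 0, 5], [0, 3, -38, 0, 5], [0, 3, -41, 0, 5], [0, 3, -42, 0, 5], [0, 3, -43, 0, 5], [0, 3, -43, 0, 5]]]'

```text
time: 5.28
tool_pos: [0.4705, -0.1018, 0.0548]
ee_rot: [3.141, -0.001, -0.147]
wrist_force: [0.2, 0.1, -2.1]
width: 0.0139
```

Request:
step_arm --plan '[[[0, 0, -1, 0, 5], [0, 0, -1.5, 0, 5], [0, 0, -2, 0, 5], [0, 0, -2, 0, 5]]]'

```text
time: 5.62
tool_pos: [0.4705, -0.1017, 0.0529]
ee_rot: [3.141, -0.001, -0.147]
wrist_force: [0.5, 0.2, -1.1]
width: 0.0138
```

Request:
step_arm --plan '[[[0, 0, 0, 0, 30], [0, 0, 0, 0, 35], [0, 0, 0, 0, 35], [0, 0, 5, 0, 35], [0, 0, 20, 0, 35], [0, 0, 40, 0, 30], [-5, 1, 55, 0.1, 20], [-15, 2, 55, 0.22, 10]]]'

```text
time: 6.28
tool_pos: [0.4582, -0.1006, 0.112]
ee_rot: [3.138, -0.008, 0.078]
wrist_force: [1.5, -0.5, -0.1]
width: 0.0185
```

Request:
step_arm --plan '[[[-10, 1, 0, 0.12, 0], [-20, 3, 0, 0.24, 0], [-28, 4, 0, 0.36, 0], [-28, 4, 0, 0.48, 0], [-28, 4, 0, 0.6, 0], [-28, 4, 0, 0.72, 0], [-28, 4, 0, 0.84, 0], [-28, 4, 0, 0.96, 0]]]'

```text
time: 6.95
tool_pos: [0.4274, -0.0958, 0.1082]
ee_rot: [3.14, -0.0, 1.039]
wrist_force: [0.7, -0.4, 0.5]
width: 0.0006
```

Request:
step_arm --plan '[[[0, 0, 0, 0.12, 0], [0, 0, 0, 0.24, 0], [0, 0, 0, 0.36, 0], [0, 0, 0, 0.39, 0], [0, 0, 0, 0.39, 0]]]'

```text
time: 7.37
tool_pos: [0.4274, -0.0957, 0.1081]
ee_rot: [3.141, 0.0, 1.423]
wrist_force: [0.6, 0.5, -0.9]
width: 0.0003
```

Run:
```python
from h import *
s=snap('wrist','w3'); print(s['obs']['tool_pos'],s['obs']['ee_rot'],s['obs']['wrist_force'],s['obs']['width'])
t=snap('side','s3')['frame'][150:290,220:380,::-1]
a=cv2.resize(s['frame'],(480,300))[:,:,::-1]
c=np.zeros((600,800,3),np.uint8); c[:300,:480]=a; c[300:,:343]=cv2.resize(t,(343,300),interpolation=cv2.INTER_CUBIC)
cv2.imwrite('pics/c3.png',c)
```

```text
[ 0.42743159 -0.09573896  0.10813062] [3.14052666e+00 2.11196178e-04 1.42313627e+00] [ 0.63622565  0.48648618 -0.91076831] 0.00031228358144040245
```

View pics/c3.png

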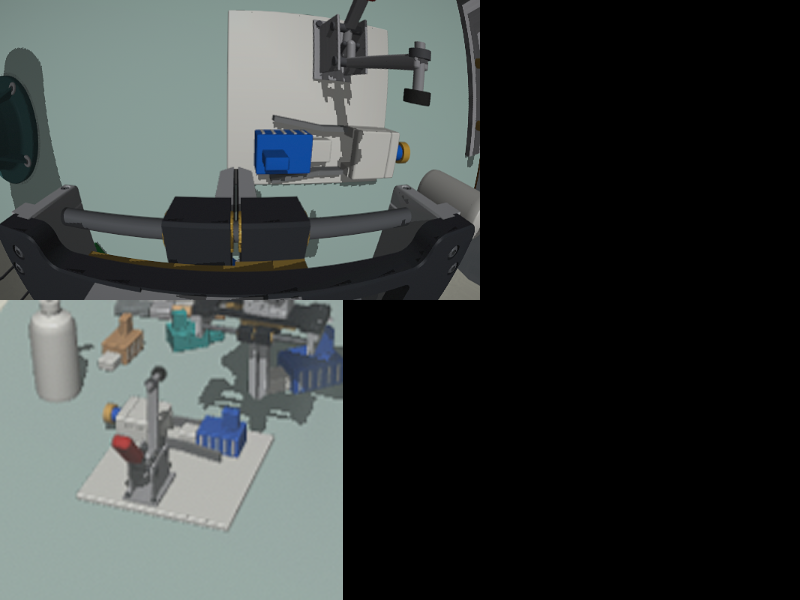

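The cassette sits in the channel and the closed fingers are 10 mm behind it, with the clamp arm well clear. Next I'll lower and start pushing.

Request:
step_arm --plan '[[[0, 0, -30, 0, 0], [0, 0, -55, 0, 0], [0, 0, -72, 0, 0], [0, 0, -80, 0, 0], [0, 0, -84, 0, 0], [0, 0, -84, 0, 0], [0, 0, -84, 0, 0]]]'

```text
time: 8.05
tool_pos: [0.428, -0.096, 0.0246]
ee_rot: [3.14, 0.0, 1.423]
wrist_force: [-0.5, 0.4, -0.6]
width: 0.0
```

Request:
step_arm --plan '[[[3, -0.5, 0, 0, 0], [6, -1, 0, 0, 0], [9, -1.3, 0, 0, 0], [12, -1.8, 0, 0, 0], [15, -2.2, 0, 0, 0], [18, -2.7, 0, 0, 0], [20, -3, 0, 0, 0], [20, -3, 0, 0, 0]]]'

```text
time: 8.72
tool_pos: [0.4476, -0.0987, 0.0235]
ee_rot: [3.141, -0.0, 1.423]
wrist_force: [-2.0, 0.4, 1.4]
width: 0.0003
```

Request:
step_arm --plan '[[[3, -0.5, 0, 0, 0], [6, -0.9, 0, 0, 0], [9, -1.3, 0, 0, 0], [12, -1.8, 0, 0, 0], [14, -2.1, 0, 0, 0], [16, -2.4, 0, 0, 0], [18, -2.7, 0, 0, 0], [18, -2.7, 0, 0, 0]]]'

```text
time: 9.38
tool_pos: [0.4659, -0.1014, 0.0234]
ee_rot: [3.141, -0.0, 1.423]
wrist_force: [-0.5, 0.6, -0.6]
width: 0.0005
```

Request:
step_arm --plan '[[[1, -0.1, 0, 0, 0], [2, -0.3, 0, 0, 0], [3, -0.4, 0, 0, 0], [4, -0.6, 0, 0, 0], [5, -0.7, 0, 0, 0], [6, -0.9, 0, 0, 0], [6, -0.9, 0, 0, 0]]]'

```text
time: 9.97
tool_pos: [0.4715, -0.1023, 0.0235]
ee_rot: [3.141, -0.0, 1.423]
wrist_force: [-1.1, 1.2, -0.3]
width: 0.0003
```

Request:
step_arm --plan '[[[0.7, -0.1, 0, 0, 0], [1.4, -0.2, 0, 0, 0], [2.1, -0.3, 0, 0, 0], [2.8, -0.4, 0, 0, 0], [3, -0.5, 0, 0, 0], [3, -0.5, 0, 0, 0]]]'

```text
time: 10.47
tool_pos: [0.4743, -0.1027, 0.0235]
ee_rot: [3.141, -0.0, 1.423]
wrist_force: [-0.5, 0.3, -0.6]
width: 0.0004
```

Request:
step_arm --plan '[[[0.7, -0.1, 0, 0, 0], [1.4, -0.2, 0, 0, 0], [2.1, -0.3, 0, 0, 0], [2.8, -0.4, 0, 0, 0], [3, -0.5, 0, 0, 0], [3, -0.5, 0, 0, 0]]]'

```text
time: 10.97
tool_pos: [0.4771, -0.1032, 0.0235]
ee_rot: [-3.141, -0.0, 1.423]
wrist_force: [-2.1, 0.4, -0.5]
width: 0.0002
```

Request:
step_arm --plan '[[[0.7, -0.1, 0, 0, 0], [1.4, -0.2, 0, 0, 0], [2, -0.3, 0, 0, 0], [2, -0.3, 0, 0, 0]]]'

```text
time: 11.3
tool_pos: [0.4785, -0.1034, 0.0234]
ee_rot: [-3.14, -0.0, 1.423]
wrist_force: [-6.2, 0.9, 2.2]
width: 0.0004
```

Request:
step_arm --plan '[[[0.7, -0.1, 0, 0, 0], [1.4, -0.2, 0, 0, 0], [2, -0.3, 0, 0, 0], [2, -0.3, 0, 0, 0]]]'

```text
time: 11.63
tool_pos: [0.4792, -0.1034, 0.0234]
ee_rot: [-3.137, -0.0, 1.423]
wrist_force: [-8.7, 2.3, 5.3]
width: 0.0006
```

Request:
step_arm --plan '[[[0.3, 0, 0.4, 0, 0], [0.6, -0.1, 0.8, 0, 0], [1, -0.1, 1, 0, 0], [1, -0.1, 1, 0, 0], [1, -0.1, 1, 0, 0]]]'

```text
time: 12.05
tool_pos: [0.4792, -0.1034, 0.0235]
ee_rot: [-3.135, -0.0, 1.423]
wrist_force: [-8.8, 1.8, 2.5]
width: 0.0002
```

Request:
step_arm --plan '[[[0.5, -0.1, 0.3, 0, 0], [1, -0.2, 0.6, 0, 0], [1.5, -0.2, 0.9, 0, 0], [2, -0.3, 1.2, 0, 0], [2, -0.3, 1.2, 0, 0], [2, -0.3, 1.2, 0, 0]]]'

```text
time: 12.55
tool_pos: [0.4793, -0.103, 0.0236]
ee_rot: [-3.13, -0.001, 1.423]
wrist_force: [-10.6, 2.2, 1.9]
width: 0.0004
```

Request:
step_arm --plan '[[[0.5, -0.1, 0.3, 0, 0], [1, -0.2, 0.6, 0, 0], [1.5, -0.2, 0.9, 0, 0], [2, -0.3, 1.2, 0, 0], [2.5, -0.4, 1.5, 0, 0], [2.5, -0.4, 1.5, 0, 0], [2.5, -0.4, 1.5, 0, 0]]]'

```text
time: 13.13
tool_pos: [0.4794, -0.1029, 0.0241]
ee_rot: [-3.124, -0.001, 1.423]
wrist_force: [-16.3, 2.0, 1.2]
width: 0.0007
```

Request:
step_arm --plan '[[[-8, 1, -2, 0, 0], [-16, 2, -2, 0, 0], [-28, 4, 0, 0, 0], [-30, 4, 35, 0, 0], [-30, 4, 75, 0, 0], [-30, 10, 115, 0, 0], [-20, 30, 155, 0, 0], [-10, 60, 190, 0, 0]]]'

```text
time: 13.8
tool_pos: [0.4763, -0.0517, 0.2144]
ee_rot: [3.133, 0.001, 1.419]
wrist_force: [1.4, 0.5, -0.0]
width: 0.0001
```

Run:
```python
from h import *
s=snap('wrist','w4'); print(s['obs']['tool_pos'],s['obs']['ee_rot'],s['obs']['wrist_force'])
cv2.imwrite('pics/c4.png',s['frame'][:,:,::-1])
```

```text
[ 0.47632943 -0.05166128  0.21437059] [3.13330285e+00 1.09786997e-03 1.41943429e+00] [ 1.36602234  0.45504579 -0.03310736]
```

View pics/c4.png

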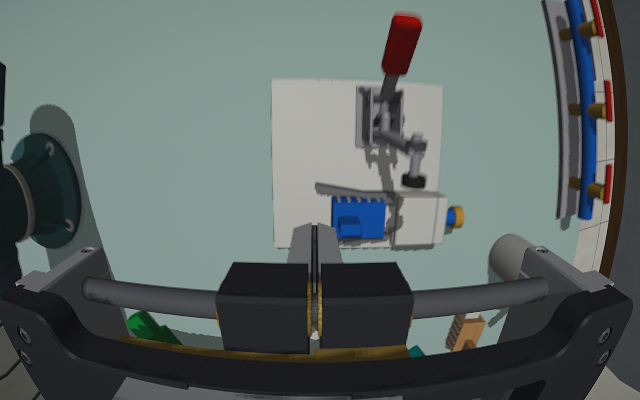

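The cassette is straight with its nose under the hood, and the red handle is at (403,45). I'll check the handle model against this picture.

Run:
```python
from fit import *
s=load('w4'); O=np.array([.5220,-.1102]); M=R.from_euler('z',-.15).as_matrix()[:2,:2]
e=.93
def P(r,h,x=24): 
    v=np.array([x,143.5+r*np.cos(e)-h*np.sin(e)])/1e3; return np.r_[O+M@v,(57.7+r*np.sin(e)+h*np.cos(e))/1e3]
for r in (43,90,111): print(r,wproj(s,P(r,9)),wproj(s,P(r,9,11)),wproj(s,P(r,9,37)))
print(P(90,9))
W=lambda p:np.r_[O+M@(np.array(p[:2])/1e3),p[2]/1e3]
for p in([-105,170,10],[115,170,10],[48,29.6,48],[100,29.6,48],[-105,-50,10]): print(p,wproj(s,W(p)))
```

```text
43 [393.3965129   80.34942074] [380.3616665   79.58022877] [406.14881864  81.23707577]
90 [404.28214639  44.10085567] [389.6513694   42.81436387] [418.5173546   45.57311437]
111 [409.75202733  25.28893301] [394.33585905  23.68277271] [424.70874174  27.11999388]
[0.57413727 0.07416945 0.1352263 ]
[-105, 170, 10] [270.56481694  81.15535753]
[115, 170, 10] [442.60947464  87.00832427]
[48, 29.6, 48] [398.27798851 199.59616608]
[100, 29.6, 48] [438.04455006 199.36991576]
[-105, -50, 10] [274.9618117  249.16318475]
```

Request:
step_arm --plan '[[[5, 30, 5, 0, 0], [15, 60, 5, 0, 0], [35, 85, 5, 0, 0], [60, 110, 0, 0, 0], [85, 124, -10, 0, 0], [95, 126, -30, 0, 0], [96, 126, -45, 0, 0], [96, 126, -50, 0, 0]]]'

```text
time: 14.52
tool_pos: [0.5707, 0.0759, 0.1571]
ee_rot: [-3.139, 0.0, 1.424]
wrist_force: [-0.0, 0.2, -0.3]
width: 0.0005
```

Request:
step_arm --plan '[[[0, 0, 0, 0, 0], [0, 0, 0, 0, 0]]]'

```text
time: 14.68
tool_pos: [0.571, 0.0753, 0.1608]
ee_rot: [3.14, -0.0, 1.423]
wrist_force: [0.2, -0.3, 0.1]
width: 0.0008
```

Request:
step_arm --plan '[[[0, 0, -8, 0, 0], [0, 0, -14, 0, 0], [0.5, 3, -18, 0, 0], [1, 6, -22, 0, 0], [1.5, 11, -28, 0, 0], [2, 15, -33, 0, 0], [3, 19, -39, 0, 0], [3, 22, -44, 0, 0]]]'

```text
time: 15.35
tool_pos: [0.5736, 0.0983, 0.1151]
ee_rot: [-3.141, -0.0, 1.423]
wrist_force: [0.6, 0.1, 0.6]
width: 0.0004
```

Request:
step_arm --plan '[[[0.5, 3, -5, 0, 0], [0.7, 5, -10, 0, 0], [1, 7, -14, 0, 0], [1.2, 9, -18, 0, 0], [1.5, 10, -22, 0, 0], [2, 12, -26, 0, 0], [2, 12, -28, 0, 0]]]'

```text
time: 15.93
tool_pos: [0.5757, 0.1098, 0.0877]
ee_rot: [3.142, -0.0, 1.423]
wrist_force: [-0.1, 1.1, 3.6]
width: 0.0005
```

Request:
step_arm --plan '[[[0, 1, -3, 0, 0], [0, 2, -6, 0, 0], [0, 3, -9, 0, 0], [0, 3, -11, 0, 0], [0, 3, -13, 0, 0], [0, 3, -15, 0, 0], [0, 3, -15, 0, 0]]]'

```text
time: 16.52
tool_pos: [0.5763, 0.1133, 0.0736]
ee_rot: [3.14, -0.002, 1.423]
wrist_force: [-0.8, 1.3, 2.9]
width: 0.0004
```

Request:
step_arm --plan '[[[0, 0, -2, 0, 0], [0, 0, -4, 0, 0], [0, 0, -5, 0, 0], [0, 0, -6, 0, 0], [0, 0, -7, 0, 0], [0, 0, -7, 0, 0]]]'

```text
time: 17.02
tool_pos: [0.5751, 0.1118, 0.0667]
ee_rot: [-3.141, 0.001, 1.422]
wrist_force: [-2.8, -0.7, 6.5]
width: 0.0003
```

Request:
step_arm --plan '[[[0, 0, -1, 0, 0], [0, 0, -2, 0, 0], [0, 0, -2, 0, 0]]]'

```text
time: 17.27
tool_pos: [0.5752, 0.1118, 0.0666]
ee_rot: [-3.141, 0.001, 1.423]
wrist_force: [-5.9, -1.8, 12.8]
width: 0.0002
```

Hard stop: the force rose with no travel. I'll retreat and check.

Request:
step_arm --plan '[[[0, 0, 5, 0, 0], [0, 0, 25, 0, 0], [0, 0, 60, 0, 0], [0, 0, 100, 0, 0], [0, -10, 140, 0, 0], [-20, -30, 150, 0, 0], [-50, -60, 150, 0, 0], [-80, -90, 150, 0, 0]]]'

```text
time: 17.93
tool_pos: [0.4966, 0.0226, 0.2147]
ee_rot: [3.14, 0.001, 1.424]
wrist_force: [-0.5, -0.0, -0.1]
width: 0.0004
```

Request:
step_arm --plan '[[[-20, -40, 0, 0, 0], [-20, -80, 0, 0, 0], [-20, -80, 0, 0, 0]]]'

```text
time: 18.18
tool_pos: [0.4752, -0.0627, 0.2135]
ee_rot: [3.141, 0.004, 1.415]
wrist_force: [0.3, 0.9, -0.6]
width: 0.0007
```

Run:
```python
from h import *
s=snap('wrist','w5'); print(s['obs']['tool_pos'],s['obs']['wrist_force'])
t=snap('side','s5')['frame'][150:290,200:400,::-1]
c=np.zeros((600,800,3),np.uint8); c[:300,:]=cv2.resize(s['frame'][0:260,180:560,::-1],(800,300+0))
c[300:,:429]=cv2.resize(t,(429,300),interpolation=cv2.INTER_CUBIC)
cv2.imwrite('pics/c5.png',c)
```

```text
[ 0.47521854 -0.06273351  0.21354354] [ 0.30467734  0.91969155 -0.59797434]
```

View pics/c5.png

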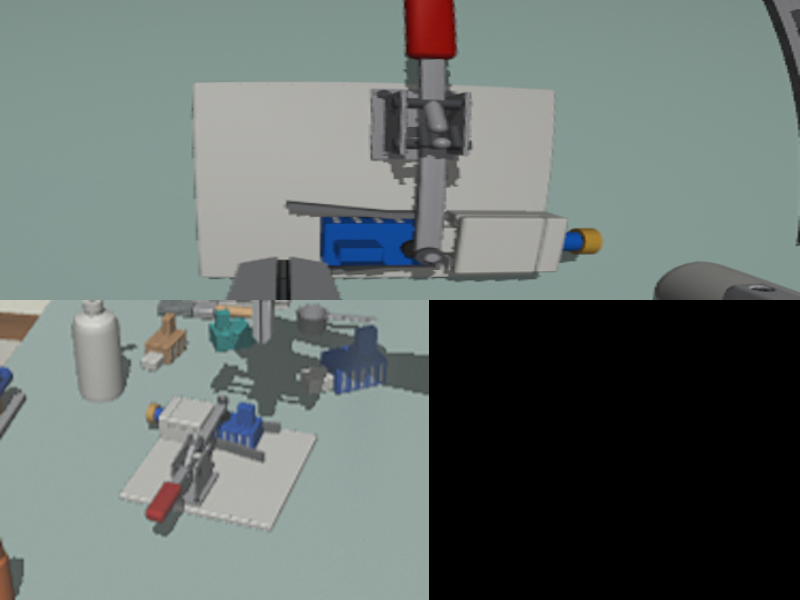

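Run:
```python
from h import *
O=np.array([.5220,-.1102]); M=R.from_euler('z',-.15).as_matrix()[:2,:2]
for n in('w4','w5'):
    s=load(n); f=s['frame'].astype(int); m=(f[...,2]>110)&(f[...,0]<70)&(f[...,1]<120)
    m[:,:325]=0; m[:,425:]=0; m[:175]=0; m[245:]=0
    ys,xs=np.nonzero(m)
    for r in (205,212,225,235):
        c=xs[ys==r]
        if len(c): print(n,r,c.min(),c.max(),[np.round(M.T@(wray(s,(k,r),.044)[:2]-O)*1e3,1) for k in(c.min()-.5,c.max()+.5)])
```

```text
w4 205 333 385 [array([-30.4,  22.3]), array([33.6, 21.9])]
w4 212 333 384 [array([-30.2,  13.6]), array([32.9, 13.1])]
w4 225 333 383 [array([-30. ,  -2.8]), array([32.8, -3.6])]
w4 235 337 383 [array([-24.8, -15.8]), array([ 33.7, -16.8])]
w5 205 334 375 [array([-30.2,  10.7]), array([20. , 10.3])]
w5 212 334 370 [array([-30.1,   2.1]), array([14.3,  1.6])]
w5 225 333 375 [array([-31.1, -14.3]), array([ 21.3, -15. ])]
```

The cassette hasn't moved since it was seated (origin x about +1.5 mm, in line), the handle is level and nothing else is disturbed. I'm handing in.

```bash
python3 -c "
from h import *
print(robot.close_job())"
```

```text
the job is handed in; nothing more can be done
None
```

The blue cassette is seated and clamped, and the job was handed in at about 18 s of the 72 s. It reports no verdict.

- **Seating:** I carried the smaller blue cassette by its fin to the channel start, then pushed it with closed fingertips low on its rear face. It met a firm stop, and I raised the push to about 16 N with about 1 N of vertical force.
- **Clamp:** I pushed the red handle down along its arc to the hard stop. At the stop the force rose from 6.5 to 12.8 N vertical (about 14 N in all) with no further travel. I then let go and backed off.

**Last checks:**
- The cassette's origin was about 1.5 mm along the station's x, in line with the channel. Its rear face was within about 1 mm of where it sat before clamping.
- The last pictures show the handle level and the pad on the cassette ahead of the fin. The bystanders in view looked undisturbed.
- None of the checks failed or disagreed. I could not measure the pad force, the handle angle or the remaining contact at the seat directly; I judged them from the pictures and the wrist force.

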